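# Dock the oil canister on the engine pre-oiler and hold it down

### The job

Take the oil canister with the yellow grip bar and set it into the round bayonet dock of the red pre-oiler, its lugs in the two slots; press it straight down until the sprung pad is fully depressed, then, keeping it pressed, twist it a quarter turn clockwise (seen from above) up to its stop. Finish while still gripping it and holding it fully pressed down and turned. Leave the spare canisters and everything else on the bench where they are.

Things in the scene. Friction and masses are not known exactly. Their poses are not given: they have to be found in the camera images.
- canister_center (a point): centre (half-way up, 69 mm above the underside) of the oil canister with the yellow grip bar, 138 mm tall, 0.28 to 0.46 kg, standing loose and upright. z up its axis, x along its grip bar. Going up from the underside: steel spigot 42 mm in diameter, 0 to 34 mm (lowest 6 mm tapered to 36); white can with yellow band, 58 mm in diameter, 34 to 96 mm; grip bar 96 to 138 mm. Same after a half turn
- canister_grip (a point): middle of the canister's yellow grip bar, 48 mm above canister_center (117 mm above the underside), same axes. The bar, to take it by, is 52 mm long (along x), 20 mm wide (along y) and 42 mm high
- canister: the same yellow-grip canister; origin at the centre of its underside, axes as canister_center. Two lugs on the spigot, along +x and -x (in line with the grip bar), 11 mm wide, reach 28.5 mm from the axis, 6 to 14 mm above the underside
- canister_lug (a point): outer end of the canister's +x lug, 28.5 mm from the axis and 10 mm above the underside; same axes as canister_center
- dock: red pre-oiler fixed to the bench: base 150 x 150 mm, 30 mm high, with a motor beside it (top 62 mm) and on it a round aluminium dock 81 mm in diameter, rim top 75 mm above the bench. Origin on the dock's axis at bench level, z up, x along the line of the two slots (red marks on the rim); the base is turned 0.7 rad clockwise from x
- dock_mouth (a point): centre of the dock's mouth, at the rim's top; axes as the dock's. Rim 8 mm thick, central hole 47 mm in diameter, slots along +x and -x 18 mm wide, reaching 32 mm from the axis: the canister's x goes along the dock's x, either way round. Under the rim the lugs turn only clockwise from above, to a hard stop at 82 deg (1.43 rad), and only once the pad is down 7 mm
- pad (a joint): how far the black sprung pad in the dock is pressed down: 0 is up (its top 15 mm below the rim's top), 0.014 m fully depressed (29 mm below). The canister's underside rests on it; when fully down the white can is 5 mm above the rim. The spring takes 4 N to start, 14 N fully down. Let go when turned, the canister rises to about 0.007
- spare_blue: spare oil canister with a blue grip bar, same shape and size as the yellow one; origin at the centre of its underside; leave alone
- spare_grey: spare oil canister with a grey grip bar, same shape and size; origin at the centre of its underside; leave alone
- piston_a: piston standing on its crown (86 mm diameter) with its connecting rod pointing up, 210 mm tall in all; origin at the underside's centre; leave alone
- piston_b: second piston and connecting rod, same size and stance; leave alone
- spray_can: red spray can, 66 mm diameter, 200 mm tall; origin at the underside's centre; leave alone
- cleaner: yellow cleaner bottle, 72 mm diameter, 180 mm tall; origin at the underside's centre; leave alone
- wrench: wrench 160 mm long lying flat along its x axis; origin on the underside near its middle; leave alone
- bearing: steel bearing ring, 60 mm outside diameter, 16 mm high, lying flat; origin at the underside's centre; leave alone
Not all that is in view belongs to the job. What is shaped like the canister but orange or pink is not meant.

How it is judged:
By the outcome, as a careful person would: the job done as asked, in the order asked, and still so for the second after the job is handed in, while the arm keeps its last pose, push and grip.
It also fails if it takes over 48 s, if anything falls off the work surface, if the arm or the gripper's body presses on something with over 40 N, if the wrist force passes 120 N, or if a joint passes its speed limit or range.

### The arm

A 6-joint arm with a two-finger parallel gripper is mounted at the origin on the work surface. World frame = base frame: x ahead of the robot, y to its left, z up, the work surface at z = 0. Lengths are in m, angles in rad, forces in N, time in s.
With the tool pointing down it reaches from about 0.225 to 0.875 m from the base axis. Payload 3.4 kg.
Tool frame: the origin (TCP) lies between the finger pads; the fingertips stand 8 mm ahead of it and the grasp point (between the pads) lies 11 mm behind it; z points along the fingers, y is the line along which they close (so a half turn about z gives the same grasp; the last joint's range is limited). The gripper opens to 85 mm and grips with 20 to 120 N. Pads are 22 mm wide; open, the fingers measure 114 mm over their backs; the gripper's body (76 mm by 85 mm) begins 54 mm behind the grasp point. The pads swing forward as they close: fully open they stand 13 mm farther back than shut.
Start: joints at [1.071, 0.276, 1.505, -0, 1.361, -0.121], TCP at [0.213, 0.534, 0.239] pointing down, gripper open.
Joint ranges: [-2.89, 2.89], [-0.75, 2.08], [0.22, 2.7], [-1.18, 4.32], [0.11, 2.71], [-2.7, 2.7]. Speed limits (rad/s): [2.57, 2.57, 3.14, 3.14, 3.14, 3.14].

### API

Orientations are given as a unit quaternion [w, x, y, z].
In Python, from rig import manip gives the robot as it stands.
- The arm moves only by the tool move_arm, never from a script. Its argument "deltas" is a list that holds one entry, the list of rows, each a list of 5 numbers: the shift along the tool's x, y, z normalised to -1 to 1, where 1 is 80 cm, then the turn about the tool's z normalised to -1 to 1, where 1 is 120 degrees, then the closure, from -1 (fully open) to 1 (shut). In form: [[[tx, ty, tz, twist, grip], ...]]. A call has 1 to 12 rows; each row is the pose to reach, as a shift and turn from the pose commanded when the call began, along the tool's axes at that moment; what a row does not reach only later rows make up. A row lasts 1/10 s, in which the tool goes at most 50 mm and 8.59 degrees, less where a joint would pass 70% of its speed; a pose out of reach is approached as far as the arm can. A call with a number of a shift or a turn outside -1 to 1 is refused whole. A call with a gripper value outside its range is refused whole. The fingers move at their own pace and stop on an object; "squeeze" is the grip in N (left out, the last holds). Time passes only in rows, so rows that repeat a pose let the fingers close. It gives the time, the measured TCP pose, the force, the opening and the grip force at its end, in the units of the state.
- manip.get_state(): the state, without advancing time (a new reading comes with each control period).
- manip.get_image(name): name is "side" or "top" or "wrist"; returns the picture (400x640x3 uint8, red, green, blue); there is no depth.
- manip.camera_params(name): a dict with "fx", "fy", "cx", "cy" (pixels), "dist" ([k1, k2, p1, p2, k3] as OpenCV has them; the pictures are not rectified), "R" (3x3) and "t" (3): a world point X has camera coordinates R X + t; the wrist camera has in their place "tool_from_camera" (4x4, takes a point from camera to tool coordinates, whose origin is the TCP and whose axes are the flange's). Camera axes: x right, y down, z forward; pixel columns grow to the right and rows downward; lengths in m; the calibration is good to about 2 mm. A picture is of the moment at which its call begins: read the wrist's pose just before it. camera_params takes no time and is no camera call.
- manip.sign_off(): hands the job in; it is judged then, once.
The state is a dict: "clock": time; "qpos": joint angles; "qd": joint speeds; "effort": joint torques, N m; "position": TCP position; "ee_rot": TCP orientation; "contact_force": force on the tool from outside, world axes, zero at the start; "moment": the same for the moment, N m; "width": finger opening in m; "gripper_force": force on a finger pad.
Only numpy, scipy, OpenCV 4.12 (cv2) and the standard library are available. Lean on these libraries where they do the work, as an engineer would, in place of code of your own. Each camera call takes 0.05 s, during which the arm holds its last target. There are 200 camera calls.

## Working session

There is one attempt and no reset: what is moved stays moved. The work goes in short steps, Python scripts to look and compute and a tool call to move; the robot and the scene stay as the last step left them, time stands still between calls to the robot, and variables do not carry over. Pictures are saved under pics/ and viewed, at most 10 in all, crops included, and the job is handed in when it is done.

Besides the shell and the picture viewer there is one more tool, called after "Request:" as name(argument=value, ...), one argument or row to a line, values as JSON. move_arm: Moves the arm, as the interface text tells. Scaled input: -1 to 1 covers 80 cm each way for a shift and 120 degrees each way for a turn. Its arguments: {"type":"object","properties":{"deltas":{"type":"array","items":{"type":"array","items":{"type":"array","items":{"type":"number","minimum":-1,"maximum":1}}}},"squeeze":{"type":"number"}},"required":["deltas"]}

```bash
mkdir -p pics; ls; cat > h.py <<'E'
import numpy as np, cv2
from rig import manip
from scipy.spatial.transform import Rotation as Ro
def snap(n,f):
    im=manip.get_image(n); cv2.imwrite('pics/'+f,im[:,:,::-1]); return im
def cam(n,st=None):
    p=manip.camera_params(n); K=np.array([[p['fx'],0,p['cx']],[0,p['fy'],p['cy']],[0,0,1]]); d=np.array(p['dist'])
    if n=='wrist':
        T=np.array(p['tool_from_camera']); q=st['ee_rot']; Rw=Ro.from_quat([q[1],q[2],q[3],q[0]]).as_matrix()
        Rc=Rw@T[:3,:3]; c=Rw@T[:3,3]+np.array(st['position']); return K,d,Rc.T,-Rc.T@c
    return K,d,np.array(p['R']),np.array(p['t'])
def ray(c,uv,z):
    K,d,R,t=c; u=cv2.undistortPoints(np.array(uv,float).reshape(-1,1,2),K,d).reshape(-1,2)
    v=np.c_[u,np.ones(len(u))]@R; o=-R.T@t
    return o+v*((z-o[2])/v[:,2])[:,None]
def proj(c,X):
    K,d,R,t=c; return cv2.projectPoints(np.array(X,float).reshape(-1,3),cv2.Rodrigues(R)[0],t,K,d)[0].reshape(-1,2)
E
python3 - <<'E'
from h import *
st=manip.get_state(); print(st)
ims=[snap(n,n+'0.png') for n in('top','side','wrist')]
for n in('top','side'):
    K,d,R,t=cam(n,st); print(n,K.round(1).tolist(),(-R.T@t).round(3),R[2].round(2))
E
```

```text
pics
{'clock': 0.0, 'qpos': array([ 1.07101052e+00,  2.76623680e-01,  1.50612766e+00,  1.05245435e-05,
        1.36071218e+00, -1.21029122e-01]), 'qd': array([-1.23298288e-03, -2.63417547e-04,  9.58605014e-05, -8.06566809e-04,
       -6.50013103e-04, -1.20387005e-03]), 'effort': array([ 8.79077306e-04, -4.16764426e+01, -2.45811385e+01,  2.52206910e-04,
        1.06239933e-02,  2.11664747e-05]), 'position': array([0.21238497, 0.53378709, 0.23842553]), 'ee_rot': array([-2.90625243e-04,  1.88249390e-01,  9.82120813e-01, -8.89158484e-04]), 'contact_force': array([-0.56507153, -0.21010322,  0.48962886]), 'moment': array([-0.00100489,  0.02018935,  0.02448195]), 'gripper_force': 0.0, 'width': 0.08528356441211422}
top [[486.1, 0.0, 325.9], [0.0, 486.1, 199.7], [0.0, 0.0, 1.0]] [0.514 0.044 1.348] [ 0.07  0.   -1.  ]
side [[432.8, 0.0, 322.6], [0.0, 432.8, 204.5], [0.0, 0.0, 1.0]] [ 0.105 -0.495  0.798] [ 0.48  0.54 -0.69]
```

View pics/top0.png

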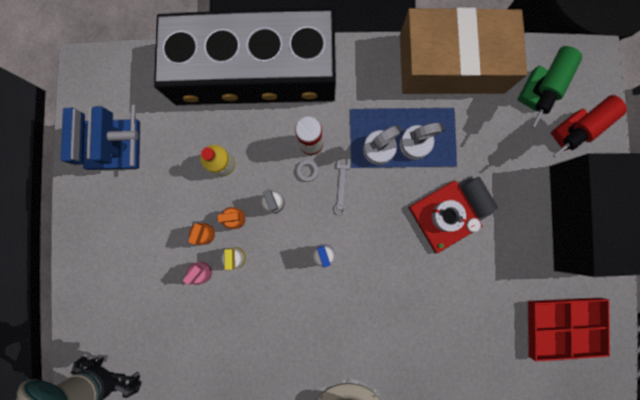

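View pics/side0.png

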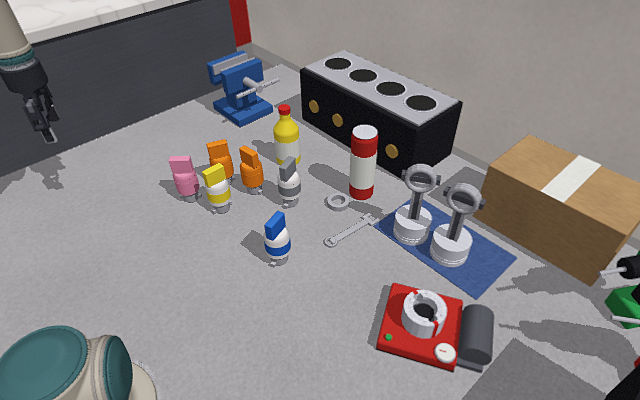

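```bash
python3 - <<'E'
from h import *
t=cv2.imread('pics/top0.png'); s=cv2.imread('pics/side0.png')
f=lambda im,x,y,w:cv2.resize(im[y-w:y+w,x-w:x+w],(400,300) if 0 else (400,400),interpolation=cv2.INTER_CUBIC)
a=np.vstack([np.hstack([cv2.resize(t[228:288,188:268],(400,300),interpolation=2),cv2.resize(t[186:246,411:491],(400,300),interpolation=2)]),
np.hstack([cv2.resize(s[158:218,176:256],(400,300),interpolation=2),cv2.resize(s[282:342,384:464],(400,300),interpolation=2)])])
cv2.imwrite('pics/c1.png',a)
c=cam('top')
hsv=cv2.cvtColor(t,cv2.COLOR_BGR2HSV)
m=cv2.inRange(hsv,(22,140,80),(35,255,255)); n,l,sx,ce=cv2.connectedComponentsWithStats(m)
for i in range(1,n):
    if sx[i,4]>20: print(sx[i],ce[i].round(1),ray(c,ce[i],0.138).round(3))
print('dock',ray(c,[451,216],0.075).round(3))
E
```

```text
[201 145  28  27 424] [216.7 159.8] [[0.708 0.322 0.138]]
[224 249  10  21 184] [228.9 258.4] [[0.459 0.292 0.138]]
dock [[ 0.558 -0.281  0.075]]
```

View pics/c1.png

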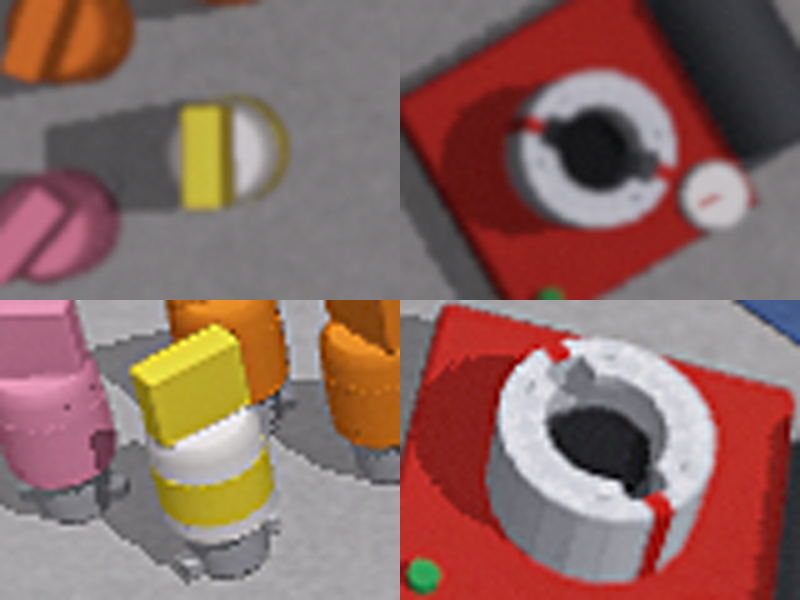

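View pics/wrist0.png

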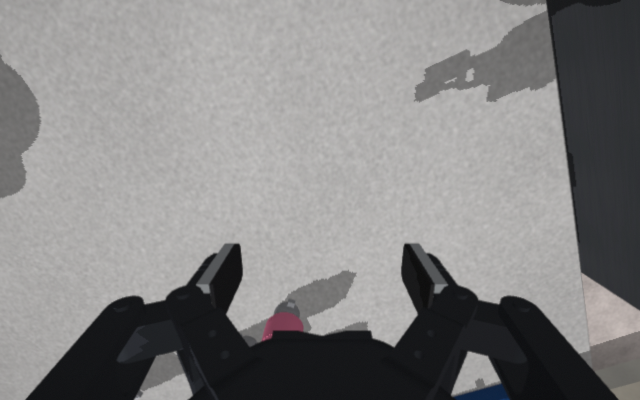

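Top view: yellow bar top face spans about u 224–232, v 249–270 (bar nearly along world x). The dock rim is centred near (451,216) with red marks in line about 19° below image-right. Pink decoy is left of yellow at (198,272), so I'll approach with partly closed fingers.

```bash
python3 - <<'E'
from h import *
t=cv2.imread('pics/top0.png'); s=cv2.imread('pics/side0.png')
ct,cs=cam('top'),cam('side')
hs=cv2.cvtColor(t,cv2.COLOR_BGR2HSV)
m=cv2.inRange(hs,(22,130,150),(35,255,255)); m[:,:215]=0;m[:240]=0;m[280:]=0;m[:,245:]=0
n,l,sx,ce=cv2.connectedComponentsWithStats(m); i=1+np.argmax(sx[1:,4]); ys,xs=np.where(l==i)
P=ray(ct,np.c_[xs,ys],0.138)[:,:2]; c,wh,a=cv2.minAreaRect(P.astype(np.float32)); print('bar top rect',c,wh,a,P.mean(0),sx[i])
# side view: bar top corners from crop -> world z=.138
cr=np.array([[133,369],[213,325],[241,340],[160,385]]); uv=(cr-[0,300]+.5)/5-.5+[176,158]
Q=ray(cs,uv,.138); print('side',Q.round(4).tolist(),Q.mean(0).round(4)); 
# dock
for im,cc,nm,x0,y0,ox,oy in((t,ct,'top',411,186,400,0),(s,cs,'side',384,282,400,300)):
    h=cv2.cvtColor(im,cv2.COLOR_BGR2HSV); sub=h[y0:y0+60,x0:x0+80]
    w=((sub[...,1]<40)&(sub[...,2]>165)).astype(np.uint8); w=cv2.morphologyEx(w,cv2.MORPH_OPEN,np.ones((2,2)))
    n,l,sx,ce=cv2.connectedComponentsWithStats(w); i=1+np.argmax(sx[1:,4])
    cn=max(cv2.findContours((l==i).astype(np.uint8),0,1)[0],key=len)[:,0]; cn=cv2.convexHull(cn)[:,0]
    R=ray(cc,cn+[x0,y0],.075)[:,:2]; print(nm,sx[i],cv2.fitEllipse(R.astype(np.float32)),cv2.minEnclosingCircle(R.astype(np.float32)))
for nm,cc,pp in(('top',ct,[[532,126],[668,172]]),('side',cs,[[558,351],[657,503]])):
    o=np.array([411,186]) if nm=='top' else np.array([384,282]); p=(np.array(pp)-([400,0] if nm=='top' else [400,300])+.5)/5-.5+o
    R=ray(cc,p,.075); d=R[0]-R[1]; print(nm,'marks',R.round(3).tolist(),R.mean(0).round(4),np.degrees(np.arctan2(d[1],d[0])),np.linalg.norm(d))
E
```

```text
bar top rect (0.45753195881843567, 0.29540109634399414) (0.01765916496515274, 0.0497685931622982) 89.57792663574219 [0.45764709 0.29420998] [224 249   8  21 144]
side [[0.4319, 0.3015, 0.138], [0.4786, 0.304, 0.138], [0.4821, 0.2845, 0.138], [0.4349, 0.2822, 0.138]] [0.4568 0.2931 0.138 ]
top [ 29  16  27  17 176] ((0.5666252374649048, -0.2864653766155243), (0.05696963518857956, 0.07178844511508942), 159.7545166015625) ((0.5667886137962341, -0.2872009873390198), 0.037685152143239975)
side [  19    0   61   52 1141] ((0.580912709236145, -0.2836291790008545), (0.12477487325668335, 0.14109139144420624), 176.42955017089844) ((0.5788534283638, -0.28033629059791565), 0.0681886151432991)
top marks [[0.572, -0.244, 0.075], [0.546, -0.317, 0.075]] [ 0.5592 -0.2805  0.075 ] 70.42833518049476 0.07650088743169056
side marks [[0.572, -0.244, 0.075], [0.546, -0.312, 0.075]] [ 0.5589 -0.2782  0.075 ] 68.58576976304174 0.07288769587783302
```

Request:
move_arm(
  deltas=[
    [[-0.3946, -0.1656, -0.027, -0.189, -0.2], [-0.3946, -0.1656, -0.027, -0.189, -0.2], [-0.3946, -0.1656, -0.027, -0.189, -0.2], [-0.3946, -0.1656, -0.027, -0.189, -0.2], [-0.3946, -0.1656, -0.027, -0.189, -0.2], [-0.3946, -0.1656, -0.027, -0.189, -0.2], [-0.3946, -0.1656, -0.027, -0.189, -0.2], [-0.3946, -0.1656, -0.027, -0.189, -0.2], [-0.3946, -0.1656, -0.027, -0.189, -0.2], [-0.3946, -0.1656, -0.027, -0.189, -0.2], [-0.3946, -0.1656, -0.027, -0.189, -0.2], [-0.3946, -0.1656, -0.027, -0.189, -0.2]],
  ],
  squeeze=60,
)

```text
clock: 1.35
position: [0.4559, 0.2954, 0.2609]
ee_rot: [-0.0, -0.01, 1.0, 0.0]
contact_force: [-0.7, -0.1, 0.6]
width: 0.0509
gripper_force: 0.0
```

```bash
python3 - <<'E'
from h import *
st=manip.get_state(); print(st['position'],st['ee_rot'],st['width'],st['qpos'])
snap('wrist','w1.png'); c=cam('wrist',st)
print(proj(c,[[.457,.294,.138],[.431,.294,.138],[.483,.294,.138]]))
E
```

```text
[0.45593154 0.29544135 0.26091054] [-1.16014384e-04 -9.60541450e-03  9.99953856e-01  8.82620417e-05] 0.05090407149157901 [ 4.46702348e-01  2.16468032e-01  1.53328782e+00  2.62331659e-04
  1.39197230e+00 -1.14335178e+00]
[[318.73121093 189.98707033]
 [319.18955943 163.69372468]
 [318.29939701 214.77863133]]
```

View pics/w1.png

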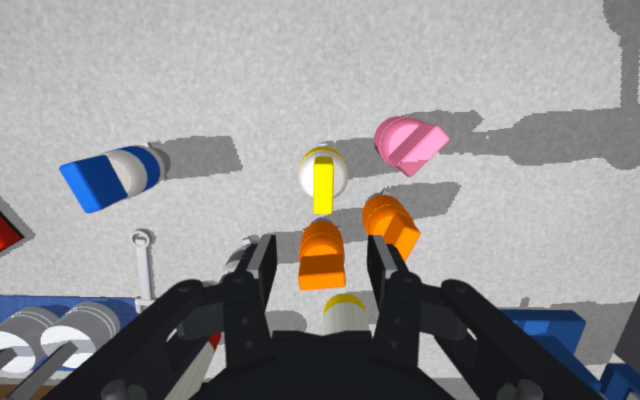

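The bar shows at u≈314–333, v≈158–213, a few pixels right (about 4 mm) of the predicted centre (319,190). The orange decoy is behind it, clear of the finger paths. I'll measure it.

```bash
python3 - <<'E'
from h import *
st=manip.get_state(); c=cam('wrist',st)
im=cv2.imread('pics/w1.png'); h=cv2.cvtColor(im,cv2.COLOR_BGR2HSV)
print(h[185,316:334:3].tolist(),h[160:216:5,323].tolist())
for lo in(150,230):
    m=cv2.inRange(h,(22,150,lo),(35,255,255)); m[:150]=0;m[220:]=0;m[:,:300]=0;m[:,345:]=0
    m=cv2.morphologyEx(m,cv2.MORPH_OPEN,np.ones((5,5)))
    ys,xs=np.where(m>0); P=ray(c,np.c_[xs,ys],.138)[:,:2]; print(lo,xs.min(),xs.max(),ys.min(),ys.max(),P.mean(0),cv2.minAreaRect(P.astype(np.float32)))
E
```

```text
[[30, 255, 254], [30, 255, 254], [30, 255, 254], [30, 255, 254], [30, 255, 254], [28, 255, 250]] [[26, 255, 143], [28, 255, 251], [30, 255, 254], [30, 255, 254], [30, 255, 254], [30, 255, 254], [30, 255, 254], [30, 255, 254], [30, 255, 254], [30, 255, 254], [30, 255, 254], [18, 7, 190]]
150 313 333 163 213 [0.45524972 0.29793585] ((0.4557775855064392, 0.2978590726852417), (0.05096077546477318, 0.01898902840912342), 0.2959885001182556)
230 313 332 164 213 [0.45570826 0.29760591] ((0.45626822113990784, 0.2976103127002716), (0.018260952085256577, 0.05016911402344704), 89.39775848388672)
```

Request:
move_arm(
  deltas=[
    [[0, 0.001, 0.1, 0, -0.2], [0, 0.001, 0.15, 0, -0.2], [0, 0.001, 0.191, 0, -0.2], [0, 0.001, 0.191, 0, -0.2], [0, 0.001, 0.191, 0, 0.1], [0, 0.001, 0.191, 0, 0.3], [0, 0.001, 0.191, 0, 1], [0, 0.001, 0.191, 0, 1], [0, 0.001, 0.191, 0, 1], [0, 0.001, 0.191, 0, 1], [0, 0.001, 0.191, 0, 1], [0, 0.001, 0.191, 0, 1]],
  ],
  squeeze=70,
)

```text
clock: 2.6
position: [0.4591, 0.2964, 0.1112]
ee_rot: [0.003, -0.008, 1.0, 0.002]
contact_force: [-0.6, 0.5, 6.4]
width: 0.0191
gripper_force: 69.4
```

Request:
move_arm(
  deltas=[
    [[0, 0, -0.05, 0, 1], [0, 0, -0.1, 0, 1], [0, 0, -0.16, 0, 1], [0, 0, -0.2, 0, 1], [0, 0, -0.2, 0, 1], [0, 0, -0.2, 0, 1], [0, 0, -0.2, 0, 1]],
  ],
)

```text
clock: 3.3
position: [0.4556, 0.2946, 0.2663]
ee_rot: [-0.002, -0.008, 1.0, -0.001]
contact_force: [0.3, 0.1, -4.3]
width: 0.019
gripper_force: 69.7
```

```bash
python3 - <<'E'
from h import *
st=manip.get_state(); print(st)
a=snap('wrist','w2.png'); b=snap('side','s2.png'); 
p=proj(cam('side'),[st['position']])[0]; print(p)
x,y=int(p[0]),int(p[1]); x0=max(0,min(560,x-60)); y0=max(0,min(310,y-45)) 
cv2.imwrite('pics/c2.png',np.hstack([cv2.resize(a[100:400,120:520],(400,300)),cv2.resize(b[y0:y0+90,x0:x0+120],(400,300),interpolation=2)])[:,:,::-1])
E
```

```text
{'clock': 3.3, 'qpos': array([ 4.45602311e-01,  2.14719542e-01,  1.52224704e+00,  8.21701222e-06,
        1.40848517e+00, -1.14217374e+00]), 'qd': array([1.76400790e-03, 1.19286052e-02, 7.28056209e-03, 9.15172830e-04,
       4.72420063e-05, 1.32037864e-03]), 'effort': array([ 2.16577447e-02, -4.13501608e+01, -2.71477497e+01,  2.30833706e-03,
       -2.68897775e-02,  7.06709716e-05]), 'position': array([0.45564746, 0.29455006, 0.26632162]), 'ee_rot': array([-1.74984156e-03, -8.48907322e-03,  9.99962106e-01, -8.13153214e-04]), 'contact_force': array([ 0.27308142,  0.06421743, -4.32888549]), 'moment': array([-0.03533541,  0.03509997,  0.0178344 ]), 'gripper_force': 69.73085761070251, 'width': 0.018972638637355717}
[201.19926639 123.32654805]
```

View pics/c2.png

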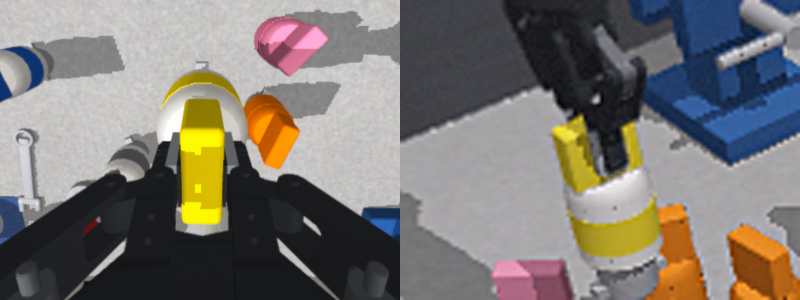

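Held cleanly: bar between the pads, the can's lug tip visible at about (322,165) in the wrist picture, and nothing else disturbed. Next I'll measure the canister's offset in the hand.

```bash
python3 - <<'E'
from h import *
st=dict(position=np.zeros(3),ee_rot=[1,0,0,0]); c=cam('wrist',st); print('cam in tool',(-c[2].T@c[3]).round(3))
im=cv2.imread('pics/w2.png'); h=cv2.cvtColor(im,cv2.COLOR_BGR2HSV)
print('lug',ray(c,[[322,162],[322,165],[316,164],[329,164]],.101).round(4).tolist())
m=cv2.inRange(h,(20,120,60),(35,255,255)); m[:195]=0; m[330:]=0; m[:,:290]=0;m[:,350:]=0
for r in range(196,328,8):
    x=np.where(m[r])[0]
    if len(x): print(r,x.min(),x.max(),h[r,(x.min()+x.max())//2].tolist(),end=' | ')
# predicted bar-corners (z=-.027 top, .015 bottom), x +-26, y+-10
print(); print(proj(c,[[26,-10,-27],[26,10,-27],[-26,-10,-27],[-26,10,-27],[26,-10,15],[26,10,15]] @np.eye(3)/1000).round(1).tolist())
# white can left/right extents
for r in range(176,230,6):
    w=np.where((h[r]*[0,0,1]).sum(1)>0)[0]
th=np.linspace(0,2*np.pi,9)
print('can top circle',proj(c,np.c_[.029*np.cos(th),.029*np.sin(th),0*th+.015]).round(1).tolist())
E
python3 - <<'E'
import cv2
im=cv2.imread('pics/w2.png'); cv2.imwrite('pics/c3.png',cv2.resize(im[150:340,250:400],(600,600*190//150))[:600])
E
```

```text
cam in tool [ 0.079  0.001 -0.134]
lug [[0.031, 0.0016, 0.101], [0.0284, 0.0016, 0.101], [0.0293, -0.0036, 0.101], [0.0293, 0.0077, 0.101]]
204 305 339 [26, 255, 140] | 212 304 340 [26, 255, 141] | 220 302 342 [26, 255, 143] | 228 301 343 [26, 255, 199] | 236 299 344 [30, 255, 254] | 244 300 344 [30, 255, 254] | 252 300 344 [26, 255, 218] | 260 300 343 [26, 255, 218] | 268 301 343 [26, 255, 218] | 276 301 342 [26, 255, 217] | 284 301 342 [26, 255, 221] | 292 301 342 [26, 255, 222] | 300 301 342 [26, 255, 217] | 308 301 341 [26, 255, 221] | 316 301 341 [30, 255, 253] | 
[[295.3, 233.9], [342.1, 233.9], [298.4, 331.0], [339.6, 331.0], [301.9, 200.9], [336.9, 200.9]]
can top circle [[319.4, 195.9], [354.9, 209.9], [367.8, 241.8], [352.5, 271.3], [319.6, 282.9], [286.6, 271.3], [271.2, 241.7], [283.9, 209.9], [319.4, 195.9]]
```

View pics/c3.png

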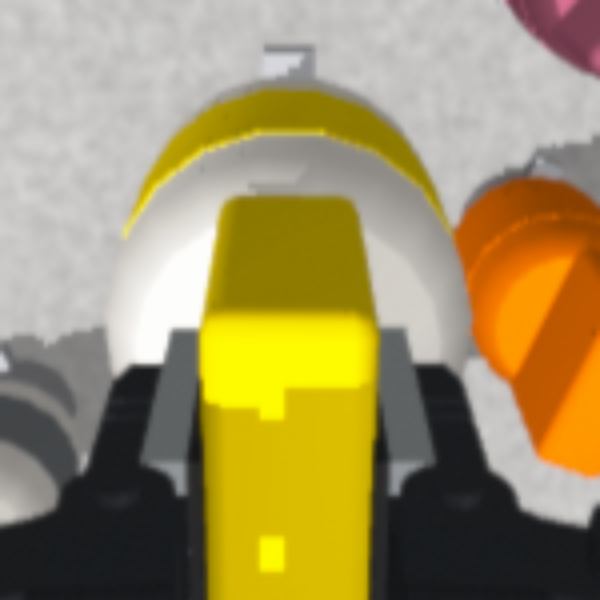

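The canister sits about 1.5–2 mm toward tool +x and is centred on the lug at u≈322. Next stop is beside the dock.

Request:
move_arm(
  deltas=[
    [[-0.0035, -0.04, -0.019, 0.05, 1], [-0.0755, -0.8247, -0.019, 0.929, 1], [-0.0755, -0.8247, -0.019, 0.929, 1], [-0.0755, -0.8247, -0.019, 0.929, 1], [-0.0755, -0.8247, -0.019, 0.929, 1], [-0.0755, -0.8247, -0.019, 0.929, 1], [-0.0755, -0.8247, -0.019, 0.929, 1], [-0.0755, -0.8247, -0.019, 0.929, 1], [-0.0755, -0.8247, -0.019, 0.929, 1], [-0.0755, -0.8247, -0.019, 0.929, 1], [-0.0755, -0.8247, -0.019, 0.929, 1], [-0.0755, -0.8247, -0.019, 0.929, 1]],
  ],
  squeeze=90,
)

```text
clock: 4.6
position: [0.5193, -0.2853, 0.2816]
ee_rot: [-0.001, 0.766, 0.643, -0.0]
contact_force: [0.7, 0.8, -3.0]
width: 0.0189
gripper_force: 90.1
```

Request:
move_arm(
  deltas=[
    [[-0.05, 0.012, 0, 0.05, 1], [-0.08, 0.02, 0, 0.08, 1], [-0.08, 0.02, 0, 0.08, 1], [-0.08, 0.02, 0, 0.08, 1], [-0.08, 0.02, 0, 0.08, 1], [-0.08, 0.02, 0, 0.08, 1]],
  ],
)

```text
clock: 5.2
position: [0.525, -0.3479, 0.2831]
ee_rot: [-0.0, 0.814, 0.58, 0.0]
contact_force: [0.3, 0.3, -2.3]
width: 0.0191
gripper_force: 90.1
```

```bash
python3 - <<'E'
from h import *
st=manip.get_state(); q=st['ee_rot']; print(st['position'],q,np.degrees(2*np.arctan2(q[2],q[1]))-90,st['qpos'])
snap('wrist','w4.png'); c=cam('wrist',st); print(proj(c,[.559,-.280,.075]))
E
```

```text
[ 0.52498826 -0.34788455  0.28312366] [-4.81757864e-04  8.14481433e-01  5.80189414e-01  8.60061378e-05] -19.07225800240792 [-6.95871399e-01  3.41030367e-01  1.30194859e+00  4.11393861e-04
  1.49950228e+00 -3.63027189e-01]
[[331.1467289  106.87401843]]
```

View pics/w4.png

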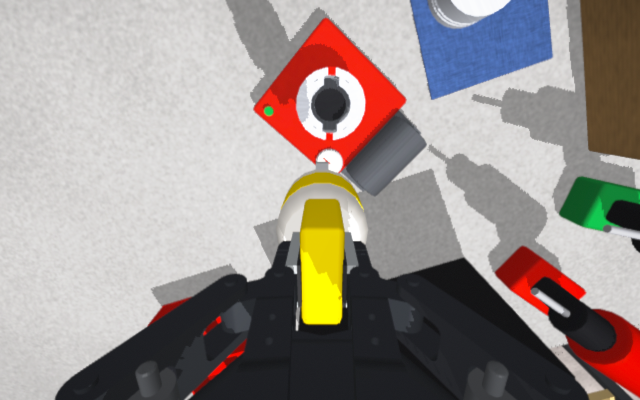

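The dock is in clear view: rim centred near (331,103), red marks top and bottom at u≈331, so the slots already lie almost along tool x. I'll fit the circle and marks.

```bash
cat > d.py <<'E'
from h import *
import sys
def dock(f,p0,r):
    im=cv2.imread(f); h=cv2.cvtColor(im,cv2.COLOR_BGR2HSV); yy,xx=np.mgrid[:400,:640]; near=np.hypot(xx-p0[0],yy-p0[1])<r
    red=((h[...,1]>120)&((h[...,0]<10)|(h[...,0]>170)))&near
    w=((h[...,1]<60)&(h[...,2]>110)&near).astype(np.uint8); out={}
    n,l,s,ce=cv2.connectedComponentsWithStats(w); k=np.isin(l,[i for i in range(1,n) if s[i,4]>150])
    ys,xs=np.where(k); H=cv2.convexHull(np.c_[xs,ys].astype(np.int32))[:,0]
    out['hull']=H
    dk=((h[...,2]<75)&(h[...,1]<90)&(np.hypot(xx-p0[0],yy-p0[1])<r*.62)); out['dark']=dk
    out['red']=red&(np.hypot(xx-p0[0],yy-p0[1])<r*.95); return out
if __name__=='__main__':
    c=cam('wrist',dict(position=np.zeros(3),ee_rot=[1,0,0,0])); zt=float(sys.argv[2]); f=sys.argv[1]; p0=(float(sys.argv[3]),float(sys.argv[4])); r=float(sys.argv[5])
    o=dock(f,p0,r)
    H=ray(c,o['hull'],zt)[:,:2]; print('rim',cv2.fitEllipse(H.astype(np.float32)),cv2.minEnclosingCircle(H.astype(np.float32)))
    n,l,s,ce=cv2.connectedComponentsWithStats(o['red'].astype(np.uint8))
    for i in range(1,n):
        if s[i,4]>8: print('red',s[i],ce[i].round(1),(ray(c,ce[i],zt)[0,:2]*1000).round(1))
    ys,xs=np.where(o['dark']); D=ray(c,np.c_[xs,ys],zt)[:,:2]; print('dark',(D.mean(0)*1000).round(1),D.min(0).round(4),D.max(0).round(4),(D.max(0)+D.min(0))/2)
E
python3 d.py pics/w4.png 0.208 331 103 39
```

```text
rim ((0.07775696367025375, 0.009075344540178776), (0.08058199286460876, 0.08162609487771988), 92.44556427001953) ((0.07773495465517044, 0.00856222864240408), 0.04110352322459221)
red [328  66   8   9  63] [331.4  70.1] [115.2   9.9]
red [341  68  28  71 195] [360.1 102.7] [79.9 44.1]
red [294  74  15  55  76] [298.2 100.1] [ 82.7 -28.7]
red [326 133   7   8  51] [329.1 136.3] [40.8  7.9]
dark [77.8  8.5] [ 0.0589 -0.0102] [0.0961 0.0265] [0.07749121 0.00819241]
```

Request:
move_arm(
  deltas=[
    [[0.05, 0.005, 0, 0.0128, 1], [0.095, 0.0091, 0, 0.0128, 1], [0.095, 0.0091, 0.05, 0.0128, 1], [0.095, 0.0091, 0.098, 0.0128, 1], [0.095, 0.0091, 0.098, 0.0128, 1], [0.095, 0.0091, 0.098, 0.0128, 1], [0.095, 0.0091, 0.098, 0.0128, 1], [0.095, 0.0091, 0.098, 0.0128, 1]],
  ],
)

```text
clock: 6.05
position: [0.5581, -0.2808, 0.2076]
ee_rot: [0.002, 0.823, 0.568, 0.001]
contact_force: [0.5, -0.4, -2.6]
width: 0.0189
gripper_force: 90.2
```

```bash
python3 - <<'E'
from h import *
st=manip.get_state(); q=st['ee_rot']; print(st['position'],q,np.degrees(2*np.arctan2(q[2],q[1]))-90)
a=snap('wrist','w5.png'); b=snap('side','s5.png'); snap('top','t5.png')
x,y=proj(cam('side'),[.558,-.279,.075])[0].astype(int)
cv2.imwrite('pics/c5.png',np.hstack([cv2.resize(a[110:230,240:400],(400,300),interpolation=2),cv2.resize(b[y-50:y+25,x-50:x+50],(400,300),interpolation=2)])[:,:,::-1]); print(x,y)
E
```

```text
[ 0.55811062 -0.28081112  0.20756634] [0.00228812 0.82268197 0.56849642 0.00098569] -20.708868642522816
424 307
```

View pics/c5.png

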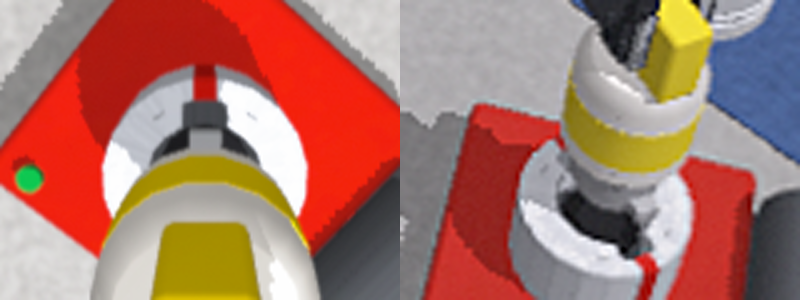

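Lug (crop x≈205, pixel u≈322) is centred under the slot (u≈322) and red mark. I'll check the radial position with rim fits at this range.

```bash
python3 - <<'E'
from h import *
c=cam('wrist',dict(position=np.zeros(3),ee_rot=[1,0,0,0]))
im=cv2.imread('pics/w5.png'); h=cv2.cvtColor(im,cv2.COLOR_BGR2HSV)
print('col322 V',[(r,int(h[r,322,2]),int(h[r,322,1])) for r in range(132,176,1)])
for r in (146,152,156,160,164,168): print(r,h[r,306:340,2].tolist())
# rim outer edge points: per row, leftmost/rightmost white left of red
w=(h[...,1]<60)&(h[...,2]>150)
E=[]
for r in range(145,185,4):
    x=np.where(w[r,275:370])[0]+275; E.append((r,x.min(),x.max()))
print(E)
pts=[]
for r,a,b in E[:8]: pts+=[(a-.5,r),(b+.5,r)]
P=ray(c,pts,.1326)[:,:2]*1000
from scipy.optimize import least_squares
s=least_squares(lambda p:np.hypot(P[:,0]-p[0],P[:,1]-p[1])-40.5,[0,0],loss='soft_l1'); print('center R40.5',s.x,s.fun.round(1))
E
```

```text
col322 V [(132, 177, 231), (133, 177, 231), (134, 175, 229), (135, 164, 235), (136, 141, 235), (137, 131, 237), (138, 130, 239), (139, 132, 240), (140, 148, 241), (141, 171, 243), (142, 178, 245), (143, 186, 243), (144, 188, 240), (145, 188, 241), (146, 188, 244), (147, 188, 244), (148, 186, 236), (149, 166, 204), (150, 116, 130), (151, 75, 17), (152, 75, 20), (153, 75, 20), (154, 75, 24), (155, 76, 23), (156, 75, 24), (157, 76, 23), (158, 73, 17), (159, 62, 21), (160, 47, 16), (161, 83, 9), (162, 121, 8), (163, 144, 11), (164, 156, 8), (165, 156, 8), (166, 155, 7), (167, 157, 8), (168, 157, 6), (169, 155, 3), (170, 158, 15), (171, 160, 49), (172, 163, 144), (173, 165, 255), (174, 165, 255), (175, 166, 255)]
146 [207, 205, 203, 203, 205, 208, 204, 198, 197, 201, 192, 189, 188, 188, 187, 187, 188, 188, 188, 188, 189, 199, 238, 253, 254, 254, 254, 254, 253, 254, 254, 253, 253, 252]
152 [205, 205, 206, 205, 205, 203, 178, 113, 83, 79, 76, 73, 75, 77, 77, 77, 75, 75, 77, 77, 76, 75, 78, 104, 153, 243, 253, 254, 254, 254, 254, 254, 254, 253]
156 [202, 205, 206, 206, 205, 203, 177, 100, 78
[... 376 characters left out ...]
125, 61, 46, 43, 40, 49, 72, 110, 187, 246, 253, 254]
168 [58, 34, 29, 29, 31, 30, 32, 35, 48, 90, 152, 157, 157, 157, 157, 157, 157, 157, 156, 157, 156, 153, 109, 62, 51, 48, 45, 45, 45, 45, 44, 65, 76, 104]
[(145, np.int64(302), np.int64(341)), (149, np.int64(297), np.int64(347)), (153, np.int64(292), np.int64(351)), (157, np.int64(289), np.int64(354)), (161, np.int64(286), np.int64(356)), (165, np.int64(285), np.int64(358)), (169, np.int64(283), np.int64(360)), (173, np.int64(282), np.int64(361)), (177, np.int64(281), np.int64(362)), (181, np.int64(282), np.int64(361))]
center R40.5 [ 4.89929353 -1.25763879] [ 0.4  0.4 -0.3  0.4  0.1  0.1 -0.2 -0.1  0.2 -0.6 -0.6 -0.6 -0.1 -0.
 -0.   0. ]
```

```bash
python3 - <<'E'
from h import *
c=cam('wrist',dict(position=np.zeros(3),ee_rot=[1,0,0,0]))
f=lambda p,z:(ray(c,p,z)[:,:2]*1000).round(1).tolist()
print('rim rows',f([(281.5,169-8),(284.5,165),(358.5,165),(280.5,177),(362.5,177)],.1326))
print('slot',f([(312.7,156),(330.3,156),(321.5,150)],.1326),'mark',f([(322,143)],.1326))
print('lug',f([(314.7,165),(328.3,165),(321.5,161),(321.5,162)],.099))
print(cv2.undistortPoints(np.array([[[321.5,165.]]]),c[0],c[1]),c[0].round(1).tolist(),c[2].round(3).tolist())
E
```

```text
rim rows [[25.4, -40.3], [21.4, -37.6], [21.5, 35.1], [9.2, -42.0], [9.3, 39.6]]
slot [[30.3, -9.8], [30.3, 7.3], [36.2, -1.2]] mark [[42.9, -0.8]]
lug [[28.7, -7.0], [28.7, 4.6], [32.2, -1.2], [31.3, -1.2]]
[[[ 2.67162810e-05 -9.81159467e-02]]] [[276.7, 0.0, 321.5], [0.0, 276.7, 192.1], [0.0, 0.0, 1.0]] [[0.0, 1.0, 0.001], [-0.952, 0.001, -0.306], [-0.306, -0.001, 0.952]]
```

Lug and slot agree laterally within 0.3 mm. Radially the dock centre is about 1.5 mm farther along tool x. I'll correct that and lower gently into the mouth.

Request:
move_arm(
  deltas=[
    [[0.0018, 0, 0.005, 0, 1], [0.0018, 0, 0.012, 0, 1], [0.0018, 0, 0.02, 0, 1], [0.0018, 0, 0.026, 0, 1], [0.0018, 0, 0.032, 0, 1], [0.0018, 0, 0.038, 0, 1], [0.0018, 0, 0.038, 0, 1], [0.0018, 0, 0.038, 0, 1]],
  ],
)

```text
clock: 7.0
position: [0.5573, -0.2785, 0.1743]
ee_rot: [-0.0, 0.823, 0.569, -0.0]
contact_force: [0.4, 0.2, -4.1]
width: 0.0187
gripper_force: 90.3
```

Inside the mouth with no contact force. Now pressing on the pad.

Request:
move_arm(
  deltas=[
    [[0, 0, 0.004, 0, 1], [0, 0, 0.008, 0, 1], [0, 0, 0.012, 0, 1], [0, 0, 0.016, 0, 1], [0, 0, 0.02, 0, 1], [0, 0, 0.02, 0, 1], [0, 0, 0.02, 0, 1]],
  ],
  squeeze=110,
)

```text
clock: 7.7
position: [0.5578, -0.2787, 0.1603]
ee_rot: [0.001, 0.823, 0.569, 0.0]
contact_force: [-0.3, 2.1, 8.2]
width: 0.0188
gripper_force: 109.8
```

Request:
move_arm(
  deltas=[
    [[0, 0, 0.003, 0, 1], [0, 0, 0.006, 0, 1], [0, 0, 0.008, 0, 1], [0, 0, 0.008, 0, 1], [0, 0, 0.008, 0, 1]],
  ],
)

```text
clock: 8.2
position: [0.5579, -0.2788, 0.1572]
ee_rot: [0.002, 0.823, 0.569, 0.001]
contact_force: [-4.3, 2.7, 21.4]
width: 0.0187
gripper_force: 111.8
```

Bottomed out (about 25 N on the pad). Twisting clockwise while pressed, shifting the TCP to keep the canister's axis centred.

Request:
move_arm(
  deltas=[
    [[0, 0, 0.001, 0, 1], [0, -0.0003, 0.002, 0.04, 1], [0.0001, -0.0006, 0.002, 0.08, 1], [0.0002, -0.0008, 0.002, 0.13, 1], [0.0002, -0.001, 0.002, 0.18, 1], [0.0003, -0.0012, 0.002, 0.23, 1], [0.0004, -0.0014, 0.002, 0.28, 1], [0.0006, -0.0016, 0.002, 0.33, 1], [0.0007, -0.0017, 0.002, 0.37, 1], [0.0007, -0.0017, 0.002, 0.37, 1]],
  ],
)

```text
clock: 9.2
position: [0.5591, -0.2797, 0.1572]
ee_rot: [0.004, 0.977, 0.215, 0.004]
contact_force: [-1.7, -0.2, 25.9]
width: 0.0188
gripper_force: 112.2
```

```bash
python3 - <<'E'
from h import *
st=manip.get_state(); q=st['ee_rot']; print(st['position'],np.degrees(2*np.arctan2(q[2],q[1]))-90,st['contact_force'],st['moment'],st['qpos'][5])
E
```

```text
[ 0.55912468 -0.27973925  0.15716747] -65.15687367095634 [-1.65846007 -0.16701954 25.89405565] [0.29849891 0.77403325 0.01099632] 0.562788458231406
```

Request:
move_arm(
  deltas=[
    [[0, -0.0002, 0, 0.04, 1], [0.0001, -0.0004, 0, 0.08, 1], [0.0002, -0.0007, 0, 0.13, 1], [0.0002, -0.0009, 0, 0.18, 1], [0.0003, -0.0011, 0, 0.23, 1], [0.0004, -0.0013, 0, 0.27, 1], [0.0005, -0.0015, 0, 0.3, 1], [0.0005, -0.0015, 0, 0.32, 1], [0.0005, -0.0015, 0, 0.335, 1], [0.0005, -0.0015, 0, 0.335, 1], [0.0005, -0.0015, 0, 0.335, 1]],
  ],
)

```text
clock: 10.3
position: [0.5596, -0.2777, 0.1572]
ee_rot: [0.003, 0.992, -0.13, 0.006]
contact_force: [-0.7, 2.3, 24.5]
width: 0.019
gripper_force: 113.1
```

```bash
cat > q.py <<'E'
from h import *
st=manip.get_state(); q=st['ee_rot']; print(st['position'],np.degrees(2*np.arctan2(q[2],q[1]))-90,st['contact_force'],st['moment'],st['qpos'][5])
E
python3 q.py
```

```text
[ 0.55964955 -0.27774228  0.15716324] -104.90775802869187 [-0.72783732  2.27207    24.48097111] [0.56062006 0.38025498 2.04630527] 1.2593045396425289
```

Moment jumped to 2 N·m about z at about 84° of tool turn, which is the hard stop, and z is unchanged at the bottom. One last look.

Request:
move_arm(
  deltas=[
    [[0, 0, 0, 0, 1], [0, 0, 0, 0, 1], [0, 0, 0, 0, 1], [0, 0, 0, 0, 1], [0, 0, 0, 0, 1]],
  ],
)

```text
clock: 10.8
position: [0.5597, -0.2778, 0.1572]
ee_rot: [0.003, 0.992, -0.13, 0.006]
contact_force: [-0.0, 2.4, 23.9]
width: 0.0185
gripper_force: 113.1
```

```bash
python3 q.py; python3 - <<'E'
from h import *
a=snap('wrist','w6.png'); b=snap('side','s6.png')
cv2.imwrite('pics/c6.png',np.hstack([cv2.resize(a[100:340,160:480],(400,300),interpolation=2),cv2.resize(b[235:325,364:484],(400,300),interpolation=2)])[:,:,::-1])
E
```

```text
[ 0.55965157 -0.27776542  0.15720037] -104.9043948718514 [-1.46080661e-02  2.39899097e+00  2.39098615e+01] [0.56378977 0.39202236 2.02402405] 1.2592882599332507
```

View pics/c6.png

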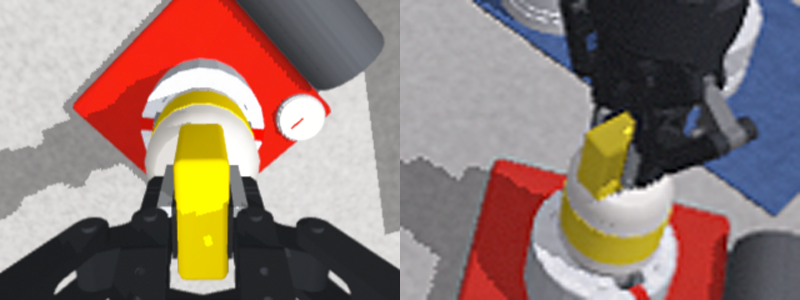

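The canister sits low in the dock, the can just above the rim, the bar across the red slot marks (left at crop (147,125), right at (260,128)). It is pressed and at the stop, with a stable force. Handing in.

```bash
python3 -c "
from rig import manip; print(manip.sign_off())"
```

```text
the job is handed in; nothing more can be done
None
```

The job is handed in: the yellow-grip canister is in the dock, pressed to the bottom of the pad's travel (about 24 N at the wrist) and turned clockwise to its stop, and the arm is still gripping and holding it there; I touched nothing else.

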